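# Close the pickling crocks

## Task

The pickling crocks are washed and go back into store. Stand the stoneware weight upright on the floor of the largest crock, then close all three crocks, each with the wooden lid of its own size, lying flat and seated on the rim. Do not tip a crock, and do not knock over or shove away the salt shaker or the pepper mill.

Things in the scene. Friction and masses are not known exactly. Their poses are not given: they have to be found in the camera images.
- crock_large: The large of three white stoneware crocks: a plain open straight-sided round pot, outside 128 mm, inside 116 mm across, 76 mm tall, inner floor 6 mm above the counter; it stands loose. Origin at the centre of its underside, z up.
- crock_medium: The medium of three white stoneware crocks: a plain open straight-sided round pot, outside 100 mm, inside 88 mm across, 68 mm tall, inner floor 6 mm above the counter; it stands loose. Origin at the centre of its underside, z up.
- crock_small: The small of three white stoneware crocks: a plain open straight-sided round pot, outside 74 mm, inside 62 mm across, 60 mm tall, inner floor 6 mm above the counter; it stands loose. Origin at the centre of its underside, z up.
- lid_large: The large of three light wooden lids: disc 138 mm across, 8 mm thick; under it a centring plug 100 mm across, 8 mm deep; on top an upright round knob 24 mm across, 32 mm tall. Starts plug down on the counter, disc top 16 mm and knob top 48 mm up. Origin: centre of the plug's underside, z up. Fits the large crock only: plug in the mouth (8 mm play all round), disc on the rim, origin 8 mm below the rim.
- lid_medium: The medium of three light wooden lids: disc 110 mm across, 8 mm thick; under it a centring plug 72 mm across, 8 mm deep; on top an upright round knob 24 mm across, 32 mm tall. Starts plug down on the counter, disc top 16 mm and knob top 48 mm up. Origin: centre of the plug's underside, z up. Fits the medium crock only: plug in the mouth (8 mm play all round), disc on the rim, origin 8 mm below the rim.
- lid_small: The small of three light wooden lids: disc 84 mm across, 8 mm thick; under it a centring plug 46 mm across, 8 mm deep; on top an upright round knob 24 mm across, 32 mm tall. Starts plug down on the counter, disc top 16 mm and knob top 48 mm up. Origin: centre of the plug's underside, z up. Fits the small crock only: plug in the mouth (8 mm play all round), disc on the rim, origin 8 mm below the rim.
- weight: White stoneware pickling weight: round disc 64 mm across, 12 mm thick, with an upright round grip 24 mm across in its middle, 56 mm tall in all. Starts upright on the counter. Origin: centre of its underside, z up. Standing in the large crock its grip ends 14 mm below the rim, so the fingers go a little way into the mouth and may open only a little there.
- shaker: Bystander: round steel salt shaker, 42 mm across, 72 mm tall, standing loose. Origin at the centre of its underside, z up.
- mill: Bystander: small turned brown wooden pepper mill, 44 mm across, 80 mm tall, standing loose. Origin at the centre of its underside, z up.
Mind the look-alikes: they are no part of the job. What is shaped like the weight but black, blue or pink is not meant.

How it is judged:
On the way:
1. the weight stands flat on the floor of the large crock (horizontal distance between weight and crock_large below 0.03 m and z of weight in the frame of crock_large between 0.002 and 0.012 m and angle between weight's own z axis and vertical below 0.12 rad), for 0.2 s.
At the end, for the whole second after the job is handed in: The weight stands on the floor of the large crock (within 30 mm of its middle, upright within 7 degrees); each lid lies on the crock of its own size, centred within 12 mm, seated within 4 mm of its right height and level within 4.5 degrees; the crocks stand upright; all is released and at rest (all of step 1 and horizontal distance between lid_large and crock_large below 0.012 m and z of lid_large in the frame of crock_large between 0.064 and 0.072 m and angle between each of lid_large, lid_medium, lid_small's own z axis and vertical below 0.08 rad and angle between each of crock_large, crock_medium, crock_small's own z axis and vertical below 0.05 rad and linear speed of each of lid_large, crock_large, lid_medium, crock_medium, lid_small, crock_small, weight below 0.02 m/s and horizontal distance between lid_medium and crock_medium below 0.012 m and z of lid_medium in the frame of crock_medium between 0.056 and 0.064 m and horizontal distance between lid_small and crock_small below 0.012 m and z of lid_small in the frame of crock_small between 0.048 and 0.056 m); the robot touches nothing.
It fails at once if the shaker is knocked over or shoved more than 40 mm (distance of shaker from where it was at the start of the episode above 0.04 m or angle between shaker's own z axis and vertical above 0.6 rad).
It fails at once if the mill is knocked over or shoved more than 40 mm (distance of mill from where it was at the start of the episode above 0.04 m or angle between mill's own z axis and vertical above 0.6 rad).
It fails at once if the large crock is tipped (angle between crock_large's own z axis and vertical above 0.5 rad).
It fails at once if the medium crock is tipped (angle between crock_medium's own z axis and vertical above 0.5 rad).
It fails at once if the small crock is tipped (angle between crock_small's own z axis and vertical above 0.5 rad).
It also fails if it takes over 109 s, if anything falls off the work surface, if the arm or the gripper's body presses on something with over 40 N, if the wrist force passes 120 N, or if a joint passes its speed limit or range.

## Robot

A 6-joint arm with a two-finger parallel gripper is mounted at the origin on the work surface. World frame = base frame: x ahead of the robot, y to its left, z up, the work surface at z = 0. Lengths are in m, angles in rad, forces in N, time in s.
With the tool pointing down it reaches from about 0.25 to 0.775 m from the base axis. Payload 4 kg.
Tool frame: the origin (TCP) lies at the very end of the fingers, on their centre line; the grasp point (between the pads) lies 19 mm behind it; z points along the fingers, y is the direction in which the jaws open and shut (so a half turn about z gives the same grasp; the last joint's range is limited). The gripper opens to 94 mm and grips with 3 to 60 N. Pads are 16 mm wide; open, the fingers measure 119 mm over their backs; the gripper's body (75 mm by 177 mm) begins 78 mm behind the grasp point.
Start: joints at [1.205, 0.087, 1.371, -0, 1.684, -0.103], TCP at [0.143, 0.531, 0.206] pointing down, gripper open.
Joint ranges: [-3.1, 3.1], [-0.76, 2.03], [0.27, 2.55], [-1.08, 4.22], [0.17, 2.65], [-2.57, 2.57]. Speed limits (rad/s): [2.79, 2.79, 3.14, 3.14, 3.14, 3.14].

## Interface

Orientations are given as [roll, pitch, yaw] about the fixed x, y, z axes, in that order (R = Rz(yaw) Ry(pitch) Rx(roll)).
In Python, from bench import robot, cams, models gives the robot as it stands.
- The arm moves only by the tool step_arm, never from a script. Its argument "series" is a list of rows, each a list of 5 numbers: the gripper command: -1 is shut, 1 is fully open, values between are in proportion, then the shift along the tool's x, y, z in mm, then the turn about the tool's z in degrees. A call has 1 to 20 rows; each row is the pose to reach, as a shift and turn from the pose commanded when the call began, along the tool's axes at that moment; what a row does not reach only later rows make up. A row lasts 1/8 s, in which the tool goes at most 62.5 mm and 10.7 degrees, less where a joint would pass 70% of its speed; a pose out of reach is approached as far as the arm can. A call with a gripper value outside its range is refused whole. The fingers move at their own pace and stop on an object; the grip force is fixed at half the most. Time passes only in rows, so rows that repeat a pose let the fingers close. It gives the time, the measured TCP pose, the force and the opening at its end, in the units of the state.
- robot.get_obs(): the state, without advancing time (a new reading comes with each control period).
- cams.snapshot(name): name is "scene" or "top" or "wrist"; returns a dict with "pixels" (384x512x3 uint8, red, green, blue), "fov_y" (degrees; the focal length in pixels is half the picture's height over the tangent of half this angle, whatever the lens; pixels are square), "cx", "cy" (the principal point, pixels), "R" (3x3) and "t" (3): a world point X has camera coordinates R X + t. Camera axes: x right, y down, z forward; pixel columns grow to the right and rows downward; lengths in m; the calibration is good to about 2 mm. A picture is of the moment at which its call begins. There is no depth.
- robot.close_job(): hands the job in, once; it reports no verdict.
Trained networks look in a picture, given as the dict that the camera call returned (one of the last four; its "shot" number tells which), for a name from the list of things; names that differ only in an ending like _2 or _b are one class to them, and where a whole thing is asked for, a point or a joint stands for the part that bears it (a point fixed in the world has none). Each returns a list of dicts, best first, with "p" (0 to 1); they miss things now and then, are a little off and sometimes report something else, mostly with a low value. They report only what shows in the picture. A call takes as long as a camera call. They do not tell look-alikes from the thing itself.
- models.find_in(picture, label): "position" ([x, y, z] in m, in world coordinates, good to about 4 mm: the middle of the surface that is visible of it).
- models.pinpoint(picture, label): "position" ([x, y, z] in m, in world coordinates, good to about 4 mm: a listed point, or the origin of a listed thing).
The state is a dict: "time": time; "joint_positions": joint angles; "qvel": joint speeds; "joint_torque": joint torques, N m; "tool_pos": TCP position; "ee_rot": TCP orientation; "wrist_force": force on the tool from outside, world axes, zero at the start; "wrist_torque": the same for the moment, N m; "width": finger opening in m.
Only numpy, scipy, OpenCV 4.12 (cv2) and the standard library are available. Lean on these libraries where they do the work, as an engineer would, in place of code of your own. Each camera call takes 0.05 s, during which the arm holds its last target. There are 200 camera calls.

## Working session

There is one attempt and no reset: what is moved stays moved. The work goes in short steps, Python scripts to look and compute and a tool call to move; the robot and the scene stay as the last step left them, time stands still between calls to the robot, and variables do not carry over. Pictures are saved under pics/ and viewed, about 12 in all and at most 16, crops included, and the job is handed in when it is done.

Besides the shell and the picture viewer there is one more tool, called after "Request:" by a JSON object that holds its "name" and its "arguments". step_arm: Moves the arm, as the interface text tells. Its arguments: {"type":"object","properties":{"series":{"type":"array","items":{"type":"array","items":{"type":"number"}}}},"required":["series"]}

```bash
mkdir -p pics && ls
cat > h.py <<'E'
import numpy as np, cv2
from bench import robot, cams, models
def save(s,n,crop=None,k=1):
    p=s["pixels"][:,:,::-1]
    if crop: x0,y0,x1,y1=crop; p=p[y0:y1,x0:x1]
    cv2.imwrite("pics/"+n,cv2.resize(p,None,fx=k,fy=k,interpolation=cv2.INTER_CUBIC))
def proj(s,X):
    f=s["pixels"].shape[0]/2/np.tan(np.radians(s["fov_y"])/2)
    c=np.array(s["R"])@np.array(X)+s["t"]; return np.array([s["cx"]+f*c[0]/c[2],s["cy"]+f*c[1]/c[2]])
def back(s,u,v,z):
    f=s["pixels"].shape[0]/2/np.tan(np.radians(s["fov_y"])/2)
    R=np.array(s["R"]);d=R.T@[(u-s["cx"])/f,(v-s["cy"])/f,1];o=-R.T@np.array(s["t"])
    return o+d*(z-o[2])/d[2]
E
python3 - <<'E'
from h import *
print({k:np.round(v,3) for k,v in robot.get_obs().items()})
S={n:cams.snapshot(n) for n in("scene","top")}
for n,s in S.items():
    save(s,n+"0.png",k=1.5); print(n,s["fov_y"],-np.array(s["R"]).T@s["t"])
    for l in "crock_large crock_medium crock_small lid_large lid_medium lid_small weight shaker mill".split():
        for d in models.pinpoint(s,l)[:5]: print(l,round(d["p"],2),np.round(d["position"],3),np.round(proj(s,d["position"])*1.5))
E
```

```text
pics
{'time': np.float64(0.0), 'joint_positions': array([ 1.205,  0.088,  1.372, -0.   ,  1.684, -0.103]), 'qvel': array([-0.001, -0.001,  0.001,  0.001,  0.001,  0.002]), 'joint_torque': array([ 1.0000e-03, -3.4018e+01, -3.0243e+01,  7.2000e-02,  3.3000e-02,
       -0.0000e+00]), 'tool_pos': array([0.143, 0.531, 0.204]), 'ee_rot': array([-3.139, -0.   ,  2.879]), 'wrist_force': array([-0.329, -1.294, -0.184]), 'wrist_torque': array([-0.042,  0.029, -0.023]), 'width': np.float64(0.094)}
scene 43.16998165040375 [0.97594068 0.77270946 0.95908167]
crock_large 0.92 [ 0.58  -0.281  0.001] [264. 245.]
crock_medium 0.97 [0.603 0.281 0.003] [421. 449.]
crock_small 0.74 [0.469 0.078 0.   ] [414. 331.]
crock_small 0.25 [ 0.662 -0.015  0.001] [292. 346.]
lid_large 0.61 [ 0.39  -0.288 -0.001] [343. 209.]
lid_medium 0.92 [ 0.663 -0.018 -0.   ] [291. 346.]
lid_medium 0.36 [0.381 0.298 0.003] [537. 388.]
lid_small 0.57 [ 0.38   0.304 -0.   ] [540. 392.]
weight 0.92 [ 0.46  -0.112  0.002] [360. 268.]
weight 0.58 [ 0.352 -0.119 -0.002] [404. 246.]
weight 0.56 [ 0.214 -0.29   0.   ] [410. 179.]
weight 0.55 [0.351 0.003 0.002] [441. 279.]
shaker 0.74 [ 0.641 -0.15  -0.001] [267. 296.]
mill 0.69 [0.38  0.302 0.002] [539. 390.]
mill 0.57 [0.644 0.143 0.004] [350. 401.]
top 49.01313454928905 [0.37402649 0.02031352 1.17632708]
crock_large 0.84 [ 0.576 -0.278 -0.   ] [543. 226.]
crock_medium 0.76 [0.607 0.284 0.002] [244. 210.]
crock_small 0.82 [0.466 0.083 0.   ] [351. 285.]
lid_large 0.75 [ 0.386 -0.286 -0.001] [549. 328.]
lid_medium 0.72 [ 0.663 -0.017 -0.   ] [404. 181.]
lid_small 0.63 [0.372 0.303 0.001] [232. 335.]
weight 0.8 [ 0.35 -0.12 -0.  ] [460. 347.]
weight 0.73 [ 0.212 -0.286  0.002] [552. 422.]
weight 0.68 [ 0.458 -0.117 -0.002] [458. 289.]
weight 0.66 [0.35  0.005 0.002] [393. 347.]
mill 0.74 [ 0.648  0.145 -0.   ] [319. 188.]
mill 0.54 [ 0.462 -0.118 -0.001] [458. 287.]
```

View pics/top0.png

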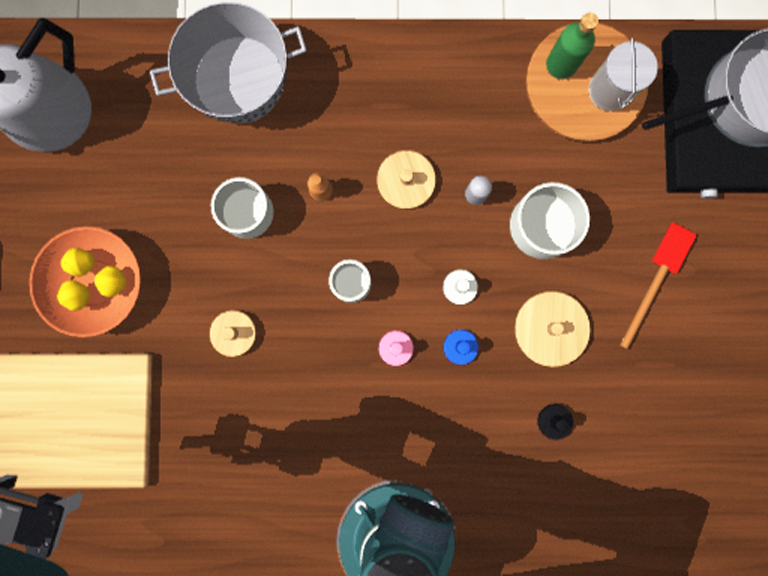

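View pics/scene0.png

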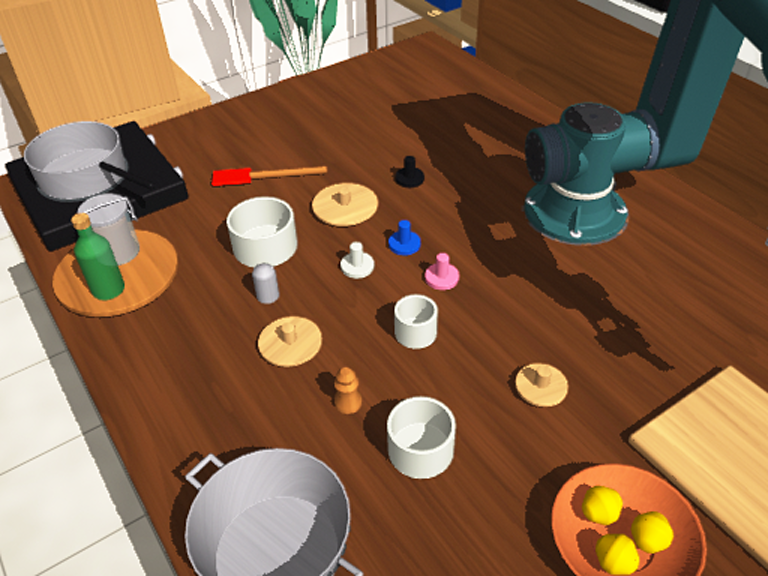

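Four things are weight-shaped: white at (460,287), pink at (396,348), blue at (461,347) and black at (556,421) in the top view. The white one fits the "white stoneware" description. I'll check the estimates with projected outlines and an enlarged crop.

```bash
cat >> h.py <<'E'
P=dict(crock_large=(.578,-.280),crock_medium=(.605,.282),crock_small=(.4675,.0805),lid_large=(.388,-.287),lid_medium=(.663,-.0175),lid_small=(.376,.3035),weight=(.459,-.1145))
G=dict(crock_large=[(.064,.076)],crock_medium=[(.05,.068)],crock_small=[(.037,.060)],lid_large=[(.069,.016),(.012,.048)],lid_medium=[(.055,.016),(.012,.048)],lid_small=[(.042,.016),(.012,.048)],weight=[(.032,.012),(.012,.056)])
def overlay(s,P,k=3):
    im=cv2.resize(s["pixels"][:,:,::-1],None,fx=k,fy=k,interpolation=cv2.INTER_CUBIC).copy()
    for n,p in P.items():
        for r,z in G[n]:
            a=np.linspace(0,2*np.pi,60)
            q=np.array([proj(s,(p[0]+r*np.cos(t),p[1]+r*np.sin(t),z)) for t in a])
            cv2.polylines(im,[np.round((q+.5)*k-.5).astype(int)],True,(0,0,255),1)
    return im
def tomove(d,yaw):
    ex=np.array([np.cos(yaw),np.sin(yaw),0]);ey=np.array([np.sin(yaw),-np.cos(yaw),0])
    return np.round([d@ex*1e3,d@ey*1e3,-d[2]*1e3])
E
python3 - <<'E'
from h import *
s=cams.snapshot("top")
im=overlay(s,P,3)
def c(n,h): 
    u,v=(proj(s,(*P[n],.03))*3).astype(int); return im[v-h:v+h,u-h:u+h]
tiles=[c(n,100) for n in ("crock_large","lid_large","weight","crock_small","crock_medium","lid_medium","lid_small")]
tiles.append(np.zeros_like(tiles[0]))
cv2.imwrite("pics/ov.png",np.vstack([np.hstack(tiles[:4]),np.hstack(tiles[4:])]))
o=robot.get_obs()
print(tomove(np.array([*P["weight"],.15])-o["tool_pos"],2.879),o["tool_pos"])
E
```

```text
[-473. -541.   55.] [0.14292269 0.53112732 0.20547918]
```

View pics/ov.png

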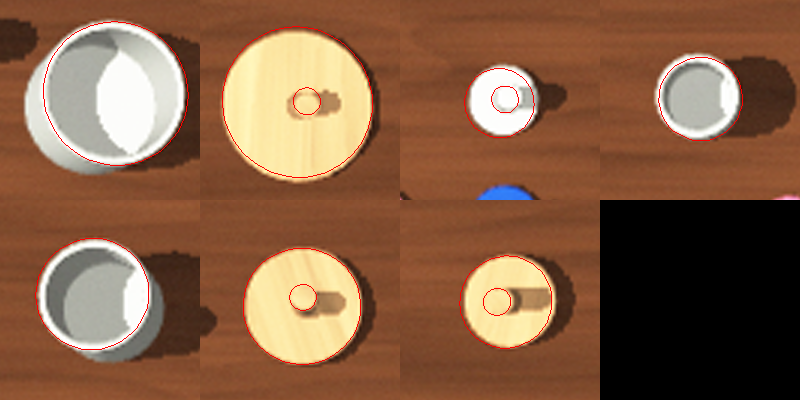

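The outlines match to about 2 mm, and the crop confirms the white weight at top view (460,287). Moving above it.

Request:
{"name": "step_arm", "arguments": {"series": [[0.3, -473, -541, 55, 0], [0.3, -473, -541, 55, 0], [0.3, -473, -541, 55, 0], [0.3, -473, -541, 55, 0], [0.3, -473, -541, 55, 0], [0.3, -473, -541, 55, 0], [0.3, -473, -541, 55, 0], [0.3, -473, -541, 55, 0], [0.3, -473, -541, 55, 0], [0.3, -473, -541, 55, 0], [0.3, -473, -541, 55, 0], [0.3, -473, -541, 55, 0], [0.3, -473, -541, 55, 0], [0.3, -473, -541, 55, 0], [0.3, -473, -541, 55, 0], [0.3, -473, -541, 55, 0], [0.3, -473, -541, 55, 0], [0.3, -473, -541, 55, 0]]}}

```text
time: 3.3
tool_pos: [0.4591, -0.1139, 0.1506]
ee_rot: [3.142, 0.0, 2.879]
wrist_force: [0.3, -0.5, 0.0]
width: 0.0613
```

Run:
```python
from h import *
s=cams.snapshot("wrist"); P["weight"]=(.459,-.1145)
cv2.imwrite("pics/w1.png",overlay(s,{"weight":P["weight"]},1.5.__int__() if 0 else 1))
print(np.round(proj(s,(.459,-.1145,.056))))
for d in models.pinpoint(s,"weight")[:3]: print(d["p"],np.round(d["position"],4))
```

```text
[250. 190.]
0.69 [ 0.4664 -0.1175 -0.0014]
0.69 [ 0.3526 -0.1156  0.0031]
0.61 [ 0.3499  0.0013 -0.0013]
```

View pics/w1.png

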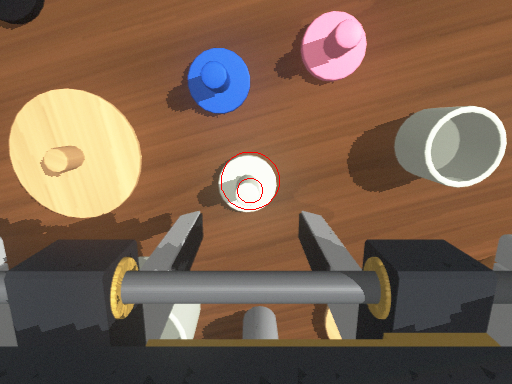

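The wrist view shows the white weight at (248,184), within 1–2 mm of the predicted outline. Grasp and lift.

Request:
{"name": "step_arm", "arguments": {"series": [[0.3, 0, 0, 60, 0], [0.3, 0, 0, 100, 0], [0.3, 0, 0, 124, 0], [0.3, 0, 0, 124, 0], [0.3, 0, 0, 124, 0], [-1, 0, 0, 124, 0], [-1, 0, 0, 124, 0], [-1, 0, 0, 124, 0], [-1, 0, 0, 124, 0], [-1, 0, 0, 124, 0], [-1, 0, 0, 100, 0], [-1, 0, 0, 50, 0], [-1, 0, 0, 0, 0], [-1, 0, 0, 0, 0], [-1, 0, 0, 0, 0]]}}

```text
time: 5.28
tool_pos: [0.4582, -0.1136, 0.1486]
ee_rot: [3.141, -0.003, 2.879]
wrist_force: [-0.9, -0.1, -2.9]
width: 0.0235
```

Run:
```python
from h import *
o=robot.get_obs();print(o["width"],o["tool_pos"])
print(tomove(np.array([*P["crock_large"],.15])-o["tool_pos"],2.879))
```

```text
0.02348972933179149 [ 0.45816928 -0.1135733   0.14860259]
[-159. -130.   -1.]
```

Request:
{"name": "step_arm", "arguments": {"series": [[-1, -50, -40, 0, 0], [-1, -100, -82, 0, 0], [-1, -140, -115, 0, 0], [-1, -158, -130, 0, 0], [-1, -158, -130, 0, 0], [-1, -158, -130, 40, 0], [-1, -158, -130, 80, 0], [-1, -158, -130, 105, 0], [-1, -158, -130, 117, 0], [-1, -158, -130, 117, 0], [-1, -158, -130, 118, 0], [-0.1, -158, -130, 118, 0], [-0.1, -158, -130, 118, 0], [-0.1, -158, -130, 118, 0], [-0.1, -158, -130, 80, 0], [-0.1, -158, -130, 30, 0], [-0.1, -158, -130, -20, 0], [-0.1, -158, -130, -20, 0]]}}

```text
time: 7.52
tool_pos: [0.5805, -0.2823, 0.1773]
ee_rot: [-3.138, 0.012, 2.879]
wrist_force: [-0.8, 0.0, -0.0]
width: 0.0421
```

Run:
```python
from h import *
o=robot.get_obs();print(o["width"],o["tool_pos"],o["wrist_force"])
s=cams.snapshot("scene"); save(s,"s1.png",(130,100,310,280),3)
for l in("weight","crock_large"): 
  for d in models.pinpoint(s,l)[:2]: print(l,d["p"],np.round(d["position"],4))
print(tomove(np.array([.3865,-.287,.13])-o["tool_pos"],2.879))
```

```text
0.04208112129643539 [ 0.58051556 -0.28233518  0.17728678] [-0.75137498  0.01623978 -0.00427095]
weight 0.73 [0.3484 0.0016 0.0009]
weight 0.69 [ 0.3541 -0.1222 -0.0012]
crock_large 0.65 [ 0.5792 -0.2798 -0.0008]
[186. -55.  47.]
```

View pics/s1.png

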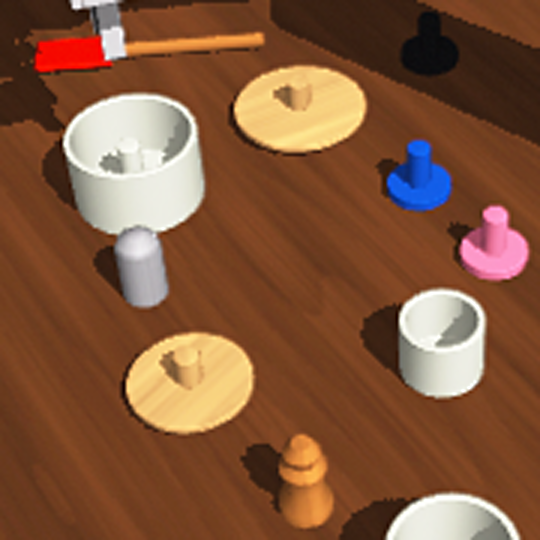

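The weight stands upright in the large crock, with its grip at (130,155) in the crop. Now the large lid.

Request:
{"name": "step_arm", "arguments": {"series": [[0.3, 50, -15, 0, 0], [0.3, 100, -30, 10, 0], [0.3, 150, -44, 30, 0], [0.3, 184, -55, 40, 0], [0.3, 184, -55, 40, 0], [0.3, 184, -55, 40, 0]]}}

```text
time: 8.43
tool_pos: [0.3863, -0.2859, 0.1297]
ee_rot: [3.141, -0.001, 2.879]
wrist_force: [-0.2, 0.2, -1.0]
width: 0.0612
```

```bash
cat >> h.py <<'E'
def wrist(n,pose,png=None):
    s=cams.snapshot("wrist")
    if png: cv2.imwrite("pics/"+png,overlay(s,{n:pose},1))
    for d in models.pinpoint(s,n)[:3]: print(n,round(d["p"],2),np.round(d["position"],4))
    o=robot.get_obs();print(o["tool_pos"],o["width"])
E
python3 - <<'E'
from h import *
wrist("lid_large",(.3865,-.287),"w2.png")
E
```

```text
lid_large 0.91 [ 0.3808 -0.2863 -0.006 ]
[ 0.3870487  -0.28611867  0.1303951 ] 0.06088142404956279
```

View pics/w2.png

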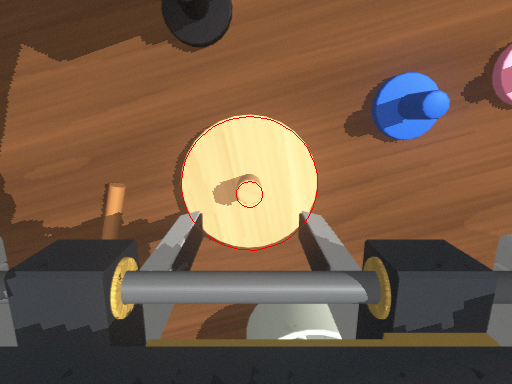

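The outline fits the lid exactly (knob at (249,194)). Grasp and lift.

Request:
{"name": "step_arm", "arguments": {"series": [[0.3, 0, 0, 60, 0], [0.3, 0, 0, 95, 0], [0.3, 0, 0, 107, 0], [0.3, 0, 0, 107, 0], [0.3, 0, 0, 107, 0], [-1, 0, 0, 107, 0], [-1, 0, 0, 107, 0], [-1, 0, 0, 107, 0], [-1, 0, 0, 107, 0], [-1, 0, 0, 107, 0], [-1, 0, 0, 80, 0], [-1, 0, 0, 30, 0], [-1, 0, 0, -20, 0], [-1, 0, 0, -20, 0], [-1, 0, 0, -20, 0]]}}

```text
time: 10.4
tool_pos: [0.3852, -0.2853, 0.1487]
ee_rot: [3.14, -0.002, 2.879]
wrist_force: [-0.3, -0.4, -2.5]
width: 0.0233
```

Run:
```python
from h import *
o=robot.get_obs()
print(tomove(np.array([*P["crock_large"],.15])-o["tool_pos"],2.879))
```

```text
[-185.   55.   -1.]
```

Request:
{"name": "step_arm", "arguments": {"series": [[-1, -50, 15, 0, 0], [-1, -100, 30, 0, 0], [-1, -150, 45, 0, 0], [-1, -184, 55, 0, 0], [-1, -184, 55, 0, 0], [-1, -184, 55, 0, 0], [-1, -184, 55, 25, 0], [-1, -184, 55, 45, 0], [-1, -184, 55, 55, 0], [-1, -184, 55, 58, 0], [-1, -184, 55, 58, 0], [-1, -184, 55, 58, 0]]}}

```text
time: 11.9
tool_pos: [0.5785, -0.2811, 0.0935]
ee_rot: [-3.141, 0.002, 2.879]
wrist_force: [-0.2, -0.5, -1.7]
width: 0.0232
```

Run:
```python
from h import *
o=robot.get_obs();print(o["wrist_force"],o["tool_pos"])
s=cams.snapshot("scene"); save(s,"s2.png",(120,90,270,220),4)
```

```text
[-0.20773532 -0.50894847 -1.70686773] [ 0.57847647 -0.28107158  0.09349973]
```

View pics/s2.png

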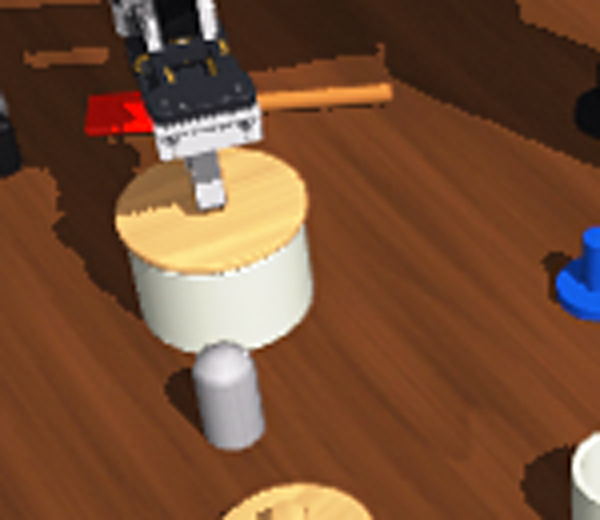

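The lid hangs about 2 mm above its seat. Lower, release, retreat and check with outlines.

Request:
{"name": "step_arm", "arguments": {"series": [[-1, 0, 0, 2, 0], [-1, 0, 0, 2, 0], [0.3, 0, 0, 2, 0], [0.3, 0, 0, 2, 0], [0.3, 0, 0, 2, 0], [0.3, 0, 0, -40, 0], [0.3, 0, 0, -90, 0], [0.3, 0, 0, -90, 0], [0.3, 0, 0, -90, 0]]}}

```text
time: 13.08
tool_pos: [0.5777, -0.2806, 0.1818]
ee_rot: [3.141, -0.001, 2.879]
wrist_force: [0.2, -0.1, -0.8]
width: 0.0608
```

```bash
cat >> h.py <<'E'
H=dict(large=.068,medium=.060,small=.052)
def check(n,c,l,cam="scene",k=4):
    "overlay of the lid outline (red) at its seated height and of the crock foot"
    s=cams.snapshot(cam)
    g={"lid_"+n:[(r,z+H[n]) for r,z in G["lid_"+n]],"crock_"+n:[(G["crock_"+n][0][0],0.)]}
    old={q:G[q] for q in g}; G.update(g); im=overlay(s,{"lid_"+n:l,"crock_"+n:c},k); G.update(old)
    u,v=(proj(s,(*c,.06))*k).astype(int); return im[max(v-200,0):v+200,max(u-200,0):u+200]
E
python3 - <<'E'
from h import *
o=robot.get_obs();print(o["tool_pos"])
t=P["crock_large"]
a=check("large",t,t,"scene");b=check("large",t,t,"top"); cv2.imwrite("pics/c1.png",np.hstack([a,b]))
print(tomove(np.array([*P["lid_medium"],.13])-o["tool_pos"],2.879))
E
```

```text
[ 0.5777132  -0.28062262  0.18184774]
[-14. 276.  52.]
```

View pics/c1.png

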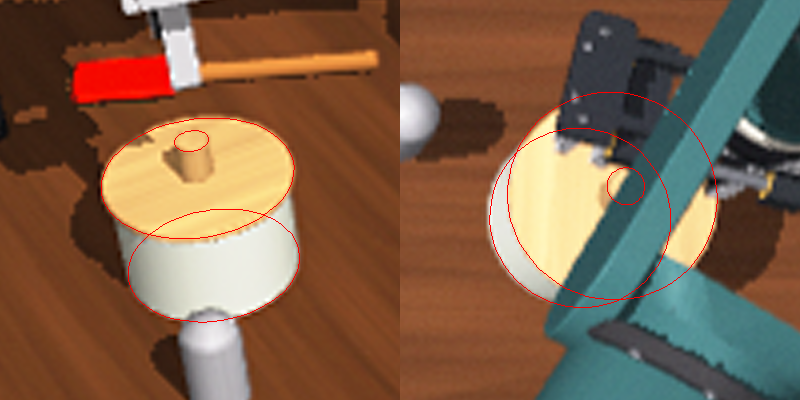

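The large lid is seated and centred: both outlines match in the scene view. Next the medium lid.

Request:
{"name": "step_arm", "arguments": {"series": [[0.3, -3, 60, 0, 0], [0.3, -6, 120, 0, 0], [0.3, -9, 180, 0, 0], [0.3, -12, 240, 0, 0], [0.3, -14, 276, 20, 0], [0.3, -14, 276, 52, 0], [0.3, -14, 276, 52, 0], [0.3, -14, 276, 52, 0]]}}

```text
time: 14.18
tool_pos: [0.6629, -0.0183, 0.1303]
ee_rot: [-3.141, -0.001, 2.878]
wrist_force: [-0.5, 0.4, -0.2]
width: 0.0612
```

Run:
```python
from h import *
wrist("lid_medium",(.663,-.0175),"w3.png")
```

```text
lid_medium 0.97 [ 0.6666 -0.0144 -0.0031]
[ 0.66382054 -0.01866062  0.13209181] 0.06090314880377277
```

View pics/w3.png

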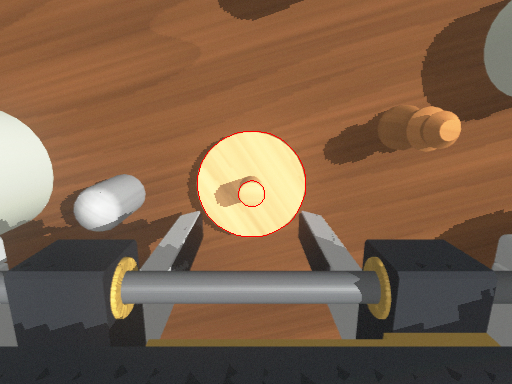

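The outline fits, with the knob at (252,193). The shaker and mill are clear of the fingers.

Request:
{"name": "step_arm", "arguments": {"series": [[0.3, 0, 0, 60, 0], [0.3, 0, 0, 95, 0], [0.3, 0, 0, 107, 0], [0.3, 0, 0, 107, 0], [0.3, 0, 0, 107, 0], [-1, 0, 0, 107, 0], [-1, 0, 0, 107, 0], [-1, 0, 0, 107, 0], [-1, 0, 0, 107, 0], [-1, 0, 0, 107, 0], [-1, 0, 0, 80, 0], [-1, 0, 0, 30, 0], [-1, 0, 0, -30, 0], [-1, 0, 0, -30, 0], [-1, 0, 0, -30, 0]]}}

```text
time: 16.15
tool_pos: [0.6627, -0.0178, 0.1596]
ee_rot: [-3.141, -0.001, 2.879]
wrist_force: [0.1, -0.0, -1.5]
width: 0.0236
```

Run:
```python
from h import *
o=robot.get_obs();print(o["tool_pos"])
print(tomove(np.array([*P["crock_medium"],.16])-o["tool_pos"],2.879))
```

```text
[ 0.66272351 -0.01781069  0.15964208]
[134. 275.  -0.]
```

Request:
{"name": "step_arm", "arguments": {"series": [[-1, 24, 50, 0, 0], [-1, 49, 100, 0, 0], [-1, 73, 150, 0, 0], [-1, 98, 200, 0, 0], [-1, 122, 250, 0, 0], [-1, 134, 275, 0, 0], [-1, 134, 275, 0, 0], [-1, 134, 275, 0, 0], [-1, 134, 275, 35, 0], [-1, 134, 275, 60, 0], [-1, 134, 275, 72, 0], [-1, 134, 275, 76, 0], [-1, 134, 275, 76, 0], [-1, 134, 275, 77, 0], [-1, 134, 275, 77, 0], [0.3, 134, 275, 77, 0], [0.3, 134, 275, 77, 0], [0.3, 134, 275, 77, 0], [0.3, 134, 275, 30, 0], [0.3, 134, 275, -20, 0]]}}

```text
time: 18.65
tool_pos: [0.6045, 0.2823, 0.1804]
ee_rot: [-3.14, -0.002, 2.879]
wrist_force: [-0.3, 1.6, 0.9]
width: 0.0611
```

Run:
```python
from h import *
t=P["crock_medium"]
a=check("medium",t,t,"scene");b=check("medium",t,t,"top"); h=min(a.shape[0],b.shape[0]); cv2.imwrite("pics/c2.png",np.hstack([a[:h],b[:h]]))
o=robot.get_obs();print(o["tool_pos"])
print(tomove(np.array([.376,.302,.13])-o["tool_pos"],2.879))
```

```text
[0.60831111 0.28376209 0.18921775]
[229. -43.  59.]
```

View pics/c2.png

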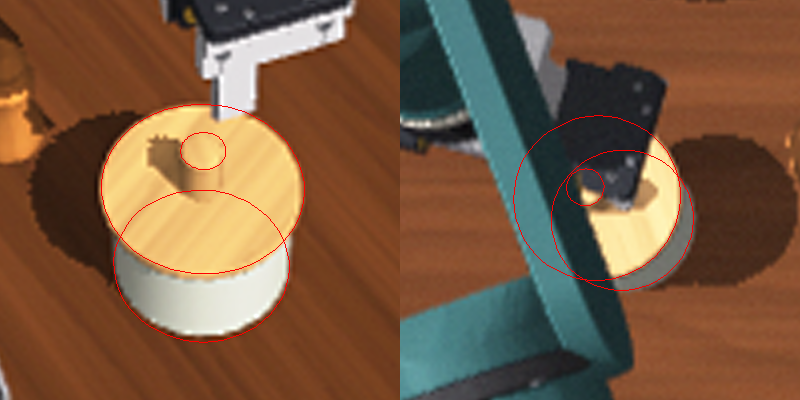

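The medium lid is seated and centred, with both outlines matching. Now the small lid.

Request:
{"name": "step_arm", "arguments": {"series": [[0.3, 55, -10, 0, 0], [0.3, 110, -20, 0, 0], [0.3, 165, -30, 10, 0], [0.3, 215, -38, 30, 0], [0.3, 226, -40, 50, 0], [0.3, 226, -40, 50, 0], [0.3, 226, -40, 50, 0]]}}

```text
time: 19.62
tool_pos: [0.3774, 0.3027, 0.1311]
ee_rot: [3.141, 0.001, 2.878]
wrist_force: [0.1, -0.0, -0.2]
width: 0.0611
```

Run:
```python
from h import *
wrist("lid_small",(.376,.302),"w4.png")
```

```text
lid_small 0.66 [ 0.3782  0.2985 -0.0008]
[0.37791107 0.3028193  0.13144209] 0.06131969158820193
```

View pics/w4.png

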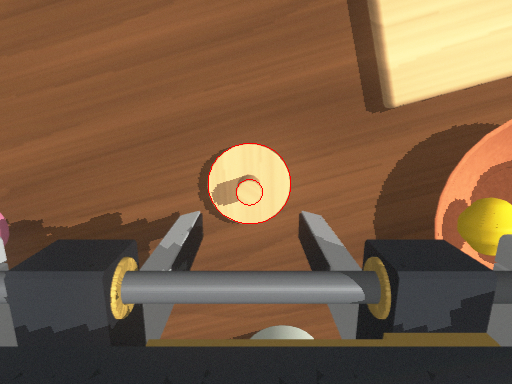

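The outline fits, with the knob at (249,192).

Request:
{"name": "step_arm", "arguments": {"series": [[0.3, 0, 0, 60, 0], [0.3, 0, 0, 95, 0], [0.3, 0, 0, 107, 0], [0.3, 0, 0, 107, 0], [0.3, 0, 0, 107, 0], [-1, 0, 0, 107, 0], [-1, 0, 0, 107, 0], [-1, 0, 0, 107, 0], [-1, 0, 0, 107, 0], [-1, 0, 0, 107, 0], [-1, 0, 0, 80, 0], [-1, 0, 0, 30, 0], [-1, 0, 0, -20, 0], [-1, 0, 0, -20, 0], [-1, 0, 0, -20, 0]]}}

```text
time: 21.6
tool_pos: [0.376, 0.3023, 0.1494]
ee_rot: [-3.141, -0.001, 2.879]
wrist_force: [-0.0, 0.8, -2.0]
width: 0.0233
```

Run:
```python
from h import *
o=robot.get_obs();print(o["tool_pos"])
print(tomove(np.array([*P["crock_small"],.15])-o["tool_pos"],2.879))
```

```text
[0.37600919 0.30231367 0.1494059 ]
[-146. -190.   -1.]
```

Request:
{"name": "step_arm", "arguments": {"series": [[-1, -36, -47, 0, 0], [-1, -72, -94, 0, 0], [-1, -108, -141, 0, 0], [-1, -140, -182, 0, 0], [-1, -146, -190, 0, 0], [-1, -146, -190, 0, 0], [-1, -146, -190, 0, 0], [-1, -146, -190, 35, 0], [-1, -146, -190, 58, 0], [-1, -146, -190, 70, 0], [-1, -146, -190, 74, 0], [-1, -146, -190, 74, 0], [-1, -146, -190, 75, 0], [-1, -146, -190, 75, 0], [0.3, -146, -190, 75, 0], [0.3, -146, -190, 75, 0], [0.3, -146, -190, 75, 0], [0.3, -146, -190, 30, 0], [0.3, -146, -190, -20, 0], [0.3, -146, -190, -40, 0]]}}

```text
time: 24.1
tool_pos: [0.4697, 0.0813, 0.1943]
ee_rot: [3.14, 0.006, 2.879]
wrist_force: [-0.6, -1.1, -0.0]
width: 0.061
```

Request:
{"name": "step_arm", "arguments": {"series": [[0.3, 50, 50, -40, 0], [0.3, 80, 100, -60, 0], [0.3, 110, 160, -60, 0], [0.3, 110, 220, -60, 0], [0.3, 110, 280, -60, 0], [0.3, 110, 280, -60, 0], [0.3, 110, 280, -60, 0], [0.3, 110, 280, -60, 0], [0.3, 110, 280, -60, 0]]}}

```text
time: 25.22
tool_pos: [0.4349, 0.3787, 0.2513]
ee_rot: [3.141, 0.001, 2.877]
wrist_force: [-0.3, -0.2, 0.2]
width: 0.061
```

Run:
```python
from h import *
t=[(n,P["crock_"+n]) for n in("small","medium","large")]
T=[]
for cam in("scene","top"):
    for n,p in t:
        a=check(n,p,p,cam); T.append(cv2.resize(cv2.copyMakeBorder(a,0,400-a.shape[0],0,400-a.shape[1],0),(260,260)))
cv2.imwrite("pics/c3.png",np.vstack([np.hstack(T[:3]),np.hstack(T[3:])]))
o=robot.get_obs();print(o["tool_pos"],o["wrist_force"])
```

```text
[0.43473996 0.37977251 0.25074524] [0.39540869 0.59441403 0.79509034]
```

View pics/c3.png

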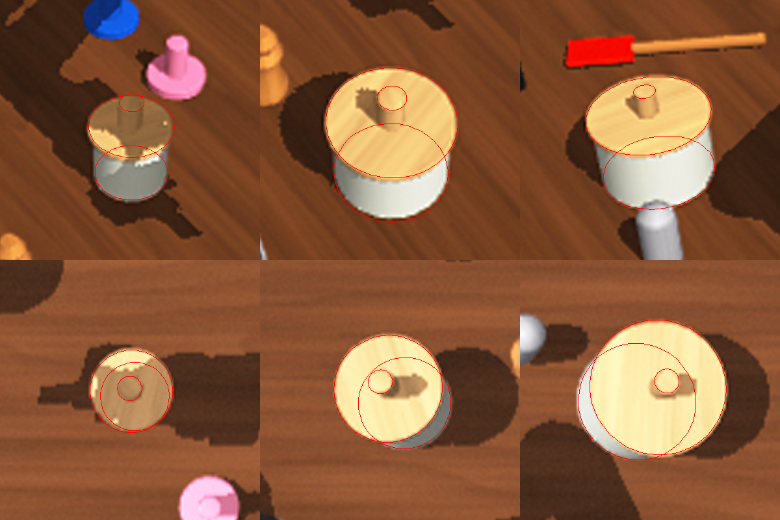

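All three lids are seated level and centred in both views, and the gripper is clear. Handing in.

```bash
python3 -c "
from bench import robot
print(robot.close_job())"
```

```text
the job is handed in; nothing more can be done
None
```

I stood the white weight in the large crock, put each lid on the crock of its own size, and handed the job in at about 25 s of the 109 s allowed. No verdict was reported.

- **Weight:** a scene picture taken after release showed it standing upright in the large crock. I did not measure how far it is from the crock's middle. It is now under the lid, so I could not look again. The black, blue and pink look-alikes were left alone.
- **Lids:** in the last scene and top pictures, the outlines of all three lids, drawn at their seated heights, matched to about 2 mm. All three looked level, and the crocks stood upright where they were first found.
- **Bystanders and arm:** the shaker and mill were never touched. The gripper ended about 0.25 m above the counter, clear of everything.

No check failed. In the wrist pictures, the network positions were 4–8 mm off the outline fits, so I went by the outlines.

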